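# Find the socket end of a kiln post on a pin gauge and hold it socket-up

### The arm

A 7-joint arm with a two-finger parallel gripper is mounted at the origin on a cart in front of the work surface, level with it; the furniture and walls round the work are solid. World frame = base frame: x ahead of the robot, y to its left, z up, the work surface at z = 0. Lengths are in m, angles in rad, forces in N, time in s.
With the tool pointing down it reaches from about 0.425 to 0.975 m from the base axis. Payload 16.7 kg.
Tool frame: the origin (TCP) lies on the centre line of the jaws, within the pads' length; the fingertips stand 14 mm ahead of it and the grasp point (between the pads) lies 5 mm behind it; z points along the fingers, y is the line along which they close (so a half turn about z gives the same grasp; the last joint's range is limited). The gripper opens to 85 mm and grips with 20 to 120 N. Pads are 22 mm wide; open, the fingers measure 114 mm over their backs; the gripper's body (76 mm by 85 mm) begins 54 mm behind the grasp point. The pads swing forward as they close: fully open they stand 13 mm farther back than shut.
Start: joints at [-1.438, 0.426, 0.074, 1.606, -0.034, 1.111, -0.067], TCP at [0.188, 0.648, 0.245] pointing down, gripper open.
Joint ranges: [-2.85, 2.85], [-0.5, 2.14], [-1.23, 1.37], [0.21, 2.46], [-1.02, 4.16], [0.16, 2.05], [-2.73, 2.73]. Speed limits (rad/s): [1.89, 1.89, 2.39, 2.39, 3.01, 3.01, 3.01].

### API

Orientations are given as a unit quaternion [x, y, z, w].
In Python, from station import r gives the robot as it stands.
- The arm moves only by the tool servo_tool, never from a script. Its argument "series" is a list of rows, each an object of numbers: "x", "y", "z": the shift along the tool's x, y, z as a fraction of full scale; "wx", "wy", "wz": the turn, a rotation vector about the tool's x, y, z as a fraction of full scale. In form: [{"x": .., "y": .., "z": .., "wx": .., "wy": .., "wz": ..}, ...]. A call has 1 to 10 rows; each row shifts and turns the commanded pose from where the row before left it, along the tool's axes as they then stand; what a row does not reach is not made up. Full scale, the value 1, is 300 mm for a shift and 180 degrees for a turn. A row lasts 1/10 s, in which the tool goes at most 50 mm and 8.59 degrees, less where a joint would pass 70% of its speed; a pose out of reach is approached as far as the arm can. A call with a number of a shift or a turn outside -1 to 1 is refused whole. A call with a gripper value outside its range is refused whole. "jaw" is the opening, from -1 (shut) to 1 (fully open), so that 0 is half open, set as the call begins (left out, the last holds). The fingers move at their own pace and stop on an object; "grip_force" is the grip in N (left out, the last holds). Time passes only in rows, so rows that do not move let the fingers close. It gives the time, the measured TCP pose, the force, the opening and the grip force at its end, in the units of the state.
- r.state(): the state, without advancing time (a new reading comes with each control period).
- r.get_image(name): name is "scene" or "top"; returns (picture, depth): 480x640x3 uint8, red, green, blue; 480x640 float32, m along the optical axis (not along the pixel's ray), 0 where there is no reading.
- r.camera_params(name): a dict with "fovy" (degrees; the focal length in pixels is half the picture's height over the tangent of half this angle, whatever the lens; pixels are square), "cx", "cy" (the principal point, pixels), "k1" (the pictures are not rectified: a ray, as slopes to the right and down, at radius r is drawn at 1 + k1 r^2 times it, then the intrinsics apply), "origin" and "rotation" of the camera in the world. Camera axes: x right, y up, looking along -z (the intrinsics and any distortion apply to the point x, -y, -z); pixel columns grow to the right and rows downward; lengths in m; the calibration is good to about 2 mm. A picture is of the moment at which its call begins. camera_params takes no time and is no camera call.
- r.job_done(): hands the job in; it is judged then, once.
The state is a dict: "clock": time; "joint_positions": joint angles; "joint_vel": joint speeds; "tau": joint torques, N m; "eef_pos": TCP position; "ee_rot": TCP orientation; "ft_force": force on the tool from outside, world axes, zero at the start; "moment": the same for the moment, N m; "width": opening from 0.0 (shut) to 1.0 (fully open); "grip_force": force on a finger pad.
Only numpy, scipy, OpenCV 4.12 (cv2) and the standard library are available. Lean on these libraries where they do the work, as an engineer would, in place of code of your own. Each camera call takes 0.05 s, during which the arm holds its last target. There are 200 camera calls.

### The job

The square kiln post lying on the table has a deep blind socket in one end and only a shallow look-alike dimple in the other. Find the socket by feel: slide the post endways onto the fixed pin of the gauge until the pin goes in as deep as it will, then draw the post off and turn it so that the socket points straight up. Finish while still holding it in the gripper, still and upright, with its lower end about 15 cm above the table and touching nothing else; leave the pot, the cup and the stamp where they stand.

Things in the scene. Friction and masses are not known exactly. Their poses are not given: they have to be found in the camera images.
- kiln_post: plain buff fireclay kiln post, a square bar 80 mm long, 34 x 34 mm across, 0.13 to 0.21 kg, loose, lying on a long side at any yaw. Origin at its centre (17 mm above the table as it lies); its x axis runs along the bar, +x towards the socket end; z is up as it lies.
- socket_mouth (a point): centre of the mouth of the round blind socket, on the +x end face of the kiln post (40 mm from its centre); the socket is 16 mm in diameter and 28 mm deep, on the bar's axis
- dimple_end (a point): centre of the -x end face of the kiln post (40 mm from its centre), with a dimple of the same 16 mm diameter but only 4 mm deep; the lower end when the socket is up
- pin_gauge: small wooden block fixed to the table, with a level steel pin. Origin on the table under the middle of its front face; its -x axis is the way the pin points, towards the robot within about 25 degrees. Front block 20 mm deep (x), 48 mm wide, 36 mm high; behind it a foot 60 x 70 mm, 10 mm high.
- pin_tip (a point): round nose of the gauge's pin: 8 mm in diameter, 32 mm long, axis 17 mm above the table, so a post sliding flat on the table (or up to 2 mm above it) meets it at the right height. In the socket it stops on the floor, with the post's end 4 mm short of the block; in the dimple after 4 mm.
- coil_pot: off-white hand-built clay pot, about 104 mm across, 83 mm high, loose, right of the work; bystander, origin at the centre of its underside, z up
- texture_stamp: wooden stamp with a turned handle, 42 x 42 mm, 56 mm high, loose, left of the work; bystander, origin at the centre of its underside, z up
- bisque_cup: small terracotta-pink unglazed cup, 56 mm across, 58 mm high, loose, left of the work; bystander, origin at the centre of its underside, z up
There are look-alikes about, which are no part of the job. Leave any green, purple or yellow look-alike of the kiln_post alone.

How it is judged:
On the way:
1. the gauge pin has entered the post's deep socket by at least 20 mm (x of pin_tip in the frame of kiln_post between 0.005 and 0.02 m and y of pin_tip in the frame of kiln_post between -0.009 and 0.009 m and z of pin_tip in the frame of kiln_post between -0.009 and 0.009 m), for 0.1 s.
At the end, for the whole second after the job is handed in: the fingers hold the post still with its socket end up, its axis within 15 degrees of vertical, the dimpled lower end 110 to 250 mm above the table, off the gauge; pot, stamp and cup within 20 mm of where they stood (angle between kiln_post's own x axis and vertical below 0.26 rad and height (world z) of dimple_end between 0.11 and 0.25 m and contact force between the fingers and kiln_post above 1 N and contact force between kiln_post and pin_gauge below 0.1 N and linear speed of kiln_post below 0.03 m/s and angular speed of kiln_post below 0.3 rad/s and distance of each of coil_pot, texture_stamp, bisque_cup from where it was at the start of the episode below 0.02 m); the arm keeps its last pose, push and grip.
It fails at once if the pot, the stamp or the cup is pushed or knocked more than 20 mm (distance of any of coil_pot, texture_stamp, bisque_cup from where it was at the start of the episode above 0.02 m).
It also fails if it takes over 64 s, if anything falls off the work surface, if the arm or the gripper's body presses on something with over 40 N, if the wrist force passes 120 N, or if a joint passes its speed limit or range.

## Working session

There is one attempt and no reset: what is moved stays moved. The work goes in short steps, Python scripts to look and compute and a tool call to move; the robot and the scene stay as the last step left them, time stands still between calls to the robot, and variables do not carry over. Pictures are saved under pics/ and viewed, at most 10 in all, crops included, and the job is handed in when it is done.

Besides the shell and the picture viewer there is one more tool, called after "Call:" as a command line: name --argument value ..., lists and objects as JSON in quotes. servo_tool: Moves the arm, as the interface text tells. Shift numbers are shares of 300 mm and turn numbers shares of 180 degrees, none past 1 either way. Its arguments: {"type":"object","properties":{"series":{"type":"array","items":{"type":"object","properties":{"x":{"type":"number","minimum":-1,"maximum":1},"y":{"type":"number","minimum":-1,"maximum":1},"z":{"type":"number","minimum":-1,"maximum":1},"wx":{"type":"number","minimum":-1,"maximum":1},"wy":{"type":"number","minimum":-1,"maximum":1},"wz":{"type":"number","minimum":-1,"maximum":1}}}},"jaw":{"type":"number"},"grip_force":{"type":"number"}},"required":["series"]}

```bash
ls; mkdir -p pics; cat > h.py <<'E'
import numpy as np, cv2
from station import r
def load(n):
    return np.load(f'/tmp/{n}.npz')
def snap(n,f):
    im,d=r.get_image(n); cv2.imwrite(f'pics/{f}.png',im[:,:,::-1]); np.savez(f'/tmp/{f}.npz',im=im,d=d); return im,d
def rays(n,uv):
    p=r.camera_params(n); f=240/np.tan(np.radians(p['fovy'])/2)
    uv=np.atleast_2d(uv).astype(float)
    K=np.array([[f,0,p['cx']],[0,f,p['cy']],[0,0,1]])
    s=cv2.undistortPoints(uv[:,None],K,np.array([p['k1'],0,0,0,0.]))[:,0]
    v=np.c_[s[:,0],-s[:,1],-np.ones(len(s))]
    return np.array(p['origin']),v@np.array(p['rotation']).T
def onplane(n,uv,z):
    o,v=rays(n,uv); return o+v*((z-o[2])/v[:,2])[:,None]
def bydepth(n,uv,d):
    o,v=rays(n,uv); return o+v*np.asarray(d)[:,None]
E
python3 - <<'E'
from h import *
for n in('scene','top'):
    snap(n,n+'0'); print(r.camera_params(n))
print(r.state())
E
```

```text
pics
{'fovy': 42.57456797414633, 'cx': 324.60208923709246, 'cy': 243.7631661176128, 'k1': -0.17459793335635448, 'origin': array([-0.08689583, -1.18934273,  0.73623216]), 'rotation': array([ 0.51619506, -0.13309398, -0.1987612 ,  0.82238838])}
{'fovy': 56.04011181036313, 'cx': 317.7770443148543, 'cy': 242.4873334909871, 'k1': 0.03567723375060295, 'origin': array([0.52146458, 0.05925707, 1.08707179]), 'rotation': array([-0.01521792,  0.01779093,  0.71770173, -0.69595699])}
{'clock': 0.1, 'joint_positions': array([-1.43848203,  0.4266789 ,  0.07383052,  1.60652456, -0.03410309,
        1.11077966, -0.06710459]), 'joint_vel': array([-0.00118208, -0.0015271 , -0.00038025, -0.00192414,  0.00046943,
       -0.0008119 , -0.00034075]), 'tau': array([ 5.58017782e-03, -9.51535463e+01,  3.77080008e+00, -4.64401925e+01,
        1.98082620e-02,  7.06126229e-03,  4.59699470e-05]), 'eef_pos': array([0.18763114, 0.64804663, 0.24468177]), 'ee_rot': array([ 1.40449501e-01,  9.90087682e-01, -5.64143923e-04, -4.56499352e-05]), 'ft_force': array([ 0.47259894,  0.012754  , -0.04367742]), 'moment': array([-0.03453032,  0.03833732, -0.01870049]), 'grip_force': 0.0, 'width': 1.0001988855996096}
```

Rotation is a quaternion; fix the helper and view the pictures.

```bash
sed -i "s/np.array(p\['rotation'\]).T/Rotation.from_quat(p['rotation']).as_matrix().T/; 1a from scipy.spatial.transform import Rotation" h.py; cat h.py | head -4
```

```text
import numpy as np, cv2
from scipy.spatial.transform import Rotation
from station import r
def load(n):
```

View pics/top0.png

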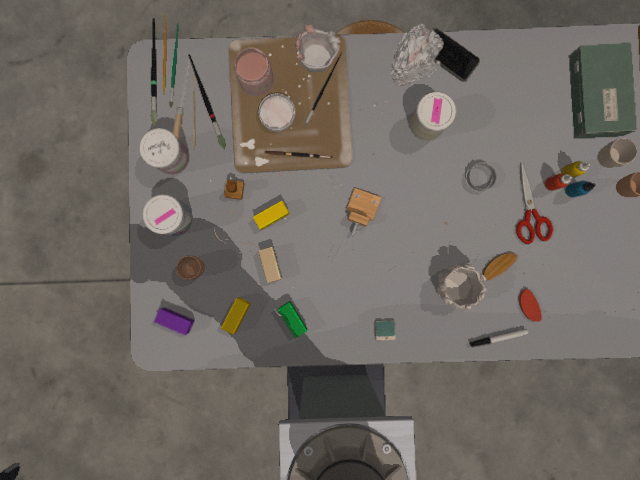

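View pics/scene0.png

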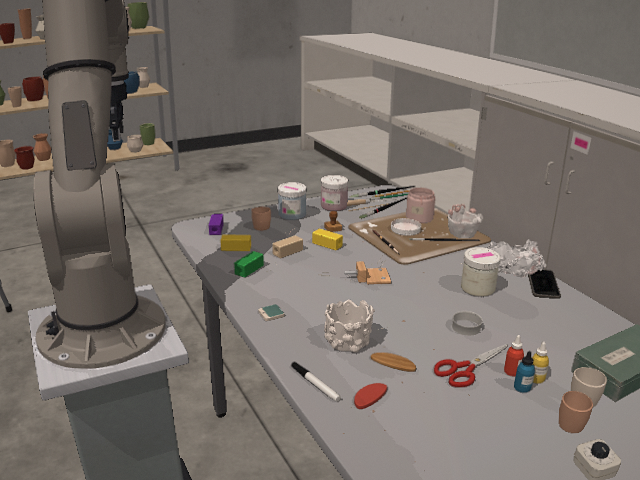

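Top view: post candidates are the buff bar (270,264), yellow (270,215) and (235,316), green (291,319), and purple (174,321). Only the buff bar fits the description. The gauge is at (363,205) with its pin at (353,230), the stamp at (234,189), the cup at (190,267), and the pot at (462,287). I'll confirm the bar in a crop and measure it.

```bash
python3 - <<'E'
from h import *
D=load('top0'); im,d=D['im'],D['d']
c=cv2.resize(im[170:300,220:400],None,fx=4,fy=4,interpolation=cv2.INTER_CUBIC); cv2.imwrite('pics/crop0.png',c[:,:,::-1])
v,u=np.mgrid[0:480,0:640]
def cloud(x0,x1,y0,y1):
    m=(u>=x0)&(u<x1)&(v>=y0)&(v<y1)&(d>0)
    uv=np.c_[u[m],v[m]]; return uv,bydepth('top',uv,d[m]),im[m]
def rect(P):
    c,s,a=cv2.minAreaRect(P[:,:2].astype(np.float32)*1000); print(len(P),'c',np.round(c,1),'s',np.round(s,1),'a',round(a,1)); print(np.round(cv2.boxPoints((c,s,a)),1).tolist())
uv,P,C=cloud(250,290,235,290); k=P[:,2]>.025; print('post z',np.median(P[k,2]));rect(P[k])
uv,P,C=cloud(335,395,175,245)
k=P[:,2]>.029; print('block z',np.median(P[k,2]));rect(P[k])
k=(P[:,2]>.005)&(P[:,2]<.016)&(uv[:,1]<215); print('foot');rect(P[k])
k=(P[:,2]>.012)&(P[:,2]<.028)&(uv[:,1]>222);print('pin');print(np.c_[uv[k],np.round(P[k]*1000)][::3])
for n,b in dict(stamp=(220,250,172,202),cup=(172,208,250,282),pot=(432,492,258,312),jar=(140,190,190,240)).items():
    uv,P,C=cloud(*b);k=P[:,2]>.02;print(n,P[k].min(0).round(3),P[k].max(0).round(3))
E
```

```text
post z 0.03391877422133027
502 c [523.4 169.7] s [79.5 34.5] a 14.0
[[480.70001220703125, 176.8000030517578], [489.0, 143.39999389648438], [566.2000122070312, 162.60000610351562], [557.9000244140625, 196.0]]
block z 0.03545194005766361
176 c [625.4 -42.2] s [47.7 20. ] a 67.6
[[607.0999755859375, -60.5], [625.5, -68.0999984741211], [643.7000122070312, -24.0], [625.2000122070312, -16.399999618530273]]
foot
653 c [671.  -71.2] s [ 72.9 118.9] a 14.2
[[621.0999755859375, -22.5], [650.2000122070312, -137.8000030517578], [720.9000244140625, -120.0], [691.7999877929688, -4.699999809265137]]
pin
[[355. 223. 615. -35.  18.]
 [359. 223. 614. -44.  25.]
 [356. 224. 612. -38.  19.]
 [360. 224. 613. -48.  14.]
 [355. 225. 610. -35.  21.]
 [363. 225. 610. -54.  17.]
 [355. 226. 608. -35.  20.]
 [355. 227. 605. -35.  21.]
 [354. 228. 603. -32.  21.]
 [354. 229. 601. -32.  19.]
 [353. 230. 598. -30.  20.]
 [352. 231. 596. -27.  19.]
 [351. 232. 594. -25.  18.]
 [354. 232. 594. -32.  19.]
 [353. 233. 591. -30.  19.]
 [352. 234. 589. -27.  19.]]
stamp [0.685 0.233 0.02 ] [0.726 0.273 0.06 ]
cup [0.496 0.322 0.02 ] [0.548 0.379 0.061]
pot [ 0.412 -0.319  0.02 ] [ 0.511 -0.219  0.085]
jar [0.599 0.351 0.021] [0.684 0.441 0.097]
```

View pics/crop0.png

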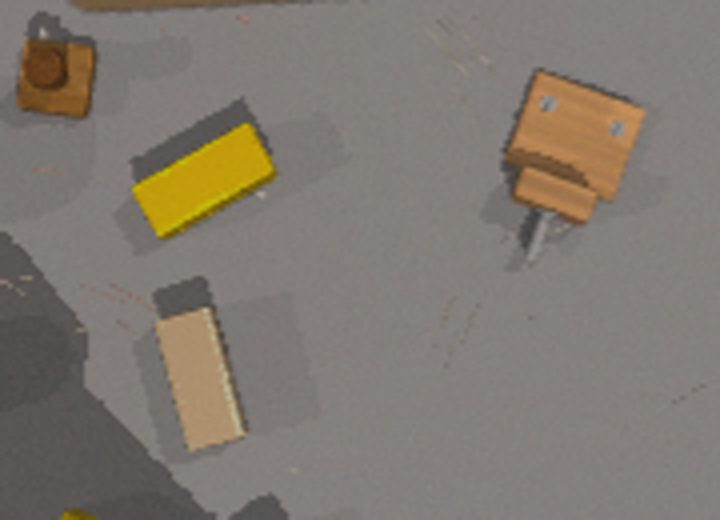

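The crop confirms the plain buff bar as the post (yaw 14°, centre (0.523, 0.170)). The pin points down-left towards the robot; its front face is at (0.616,-0.0385) and its axis at -22.4°. I'll set out towards a point above the post.

Call:
servo_tool --series '[{"x": -0.108, "y": -0.087, "z": 0.0226}, {"x": -0.108, "y": -0.087, "z": 0.0226}, {"x": -0.108, "y": -0.087, "z": 0.0226}, {"x": -0.108, "y": -0.087, "z": 0.0226}, {"x": -0.108, "y": -0.087, "z": 0.0226}, {"x": -0.108, "y": -0.087, "z": 0.0226}, {"x": -0.108, "y": -0.087, "z": 0.0226}]' --jaw 0.5 --grip_force 80

```text
schema error: expected keys x, y, z, wx, wy, wz
```

```bash
cat >> h.py <<'E'
def st():
    s=r.state(); R=Rotation.from_quat(s['ee_rot']).as_matrix()
    print('t',round(s['clock'],2),'p',s['eef_pos'].round(4),'q',s['joint_positions'].round(2),'F',s['ft_force'].round(1),'w',round(s['width'],3),'g',round(s['grip_force'],1))
    print('toolx',R[:,0].round(3),'y',R[:,1].round(3),'z',R[:,2].round(3)); return s['eef_pos'],R
def go(p,yaw=None,R1=None):
    "total move to world p, tool y at yaw (deg), pointing down; fractions of full scale"
    p0,R=st()
    print('shift',(R.T@(np.array(p)-p0)/.3).round(4))
    if yaw is not None:
        a=np.radians(yaw);y=np.array([np.cos(a),np.sin(a),0]);z=np.array([0,0,-1.]);R1=np.c_[np.cross(y,z),y,z]
    if R1 is not None: print('turn',(Rotation.from_matrix(R.T@R1).as_rotvec()/np.pi).round(4))
E
python3 -c "
from h import *
go([.5235,.1697,.12],104)"
```

```text
t 0.1 p [0.1876 0.648  0.2447] q [-1.44  0.43  0.07  1.61 -0.03  1.11 -0.07] F [ 0.5  0.  -0. ] w 1.0 g 0.0
toolx [-0.961  0.278 -0.   ] y [ 0.278  0.961 -0.001] z [-0.    -0.001 -1.   ]
shift [-1.5188 -1.2197  0.4171]
turn [-4.000e-04 -1.000e-04 -1.675e-01]
```

Call:
servo_tool --series '[{"x": -0.108, "y": -0.087, "z": 0.0226, "wx": 0, "wy": 0, "wz": 0}, {"x": -0.108, "y": -0.087, "z": 0.0226, "wx": 0, "wy": 0, "wz": 0}, {"x": -0.108, "y": -0.087, "z": 0.0226, "wx": 0, "wy": 0, "wz": 0}, {"x": -0.108, "y": -0.087, "z": 0.0226, "wx": 0, "wy": 0, "wz": 0}, {"x": -0.108, "y": -0.087, "z": 0.0226, "wx": 0, "wy": 0, "wz": 0}, {"x": -0.108, "y": -0.087, "z": 0.0226, "wx": 0, "wy": 0, "wz": 0}, {"x": -0.108, "y": -0.087, "z": 0.0226, "wx": 0, "wy": 0, "wz": 0}]' --jaw 0.5 --grip_force 80

```text
clock: 0.8
eef_pos: [0.3553, 0.4081, 0.1975]
ee_rot: [0.14, 0.99, -0.0, -0.0]
ft_force: [-0.8, -0.2, -0.4]
width: 0.748
grip_force: 0.0
```

```bash
python3 -c "
from h import *
go([.5235,.1697,.12],104)"
```

```text
t 0.8 p [0.3553 0.4081 0.1975] q [-1.11  0.26  0.16  1.96 -0.05  0.92  0.37] F [-0.8 -0.2 -0.4] w 0.748 g 0.0
toolx [-0.961  0.278  0.   ] y [ 0.278  0.961 -0.   ] z [-0. -0. -1.]
shift [-0.7594 -0.6074  0.2583]
turn [-1.000e-04 -1.000e-04 -1.675e-01]
```

Call:
servo_tool --series '[{"x": -0.095, "y": -0.076, "z": 0.025, "wx": 0, "wy": 0, "wz": 0}, {"x": -0.095, "y": -0.076, "z": 0.025, "wx": 0, "wy": 0, "wz": 0}, {"x": -0.095, "y": -0.076, "z": 0.025, "wx": 0, "wy": 0, "wz": 0}, {"x": -0.095, "y": -0.076, "z": 0.025, "wx": 0, "wy": 0, "wz": 0}, {"x": -0.095, "y": -0.076, "z": 0.025, "wx": 0, "wy": 0, "wz": 0}, {"x": -0.095, "y": -0.076, "z": 0.025, "wx": 0, "wy": 0, "wz": 0}, {"x": -0.095, "y": -0.076, "z": 0.025, "wx": 0, "wy": 0, "wz": 0}, {"x": -0.094, "y": -0.075, "z": 0.025, "wx": 0, "wy": 0, "wz": 0}]'

```text
clock: 1.6
eef_pos: [0.5234, 0.1701, 0.1374]
ee_rot: [0.14, 0.99, -0.0, -0.0]
ft_force: [1.0, 0.2, 0.6]
width: 0.748
grip_force: 0.0
```

Call:
servo_tool --series '[{"x": 0, "y": 0, "z": 0, "wx": 0, "wy": 0, "wz": -0.042}, {"x": 0, "y": 0, "z": 0, "wx": 0, "wy": 0, "wz": -0.042}, {"x": 0, "y": 0, "z": 0, "wx": 0, "wy": 0, "wz": -0.042}, {"x": 0, "y": 0, "z": 0, "wx": 0, "wy": 0, "wz": -0.042}, {"x": 0, "y": 0, "z": 0, "wx": 0, "wy": 0, "wz": 0}]'

```text
clock: 2.1
eef_pos: [0.5227, 0.1713, 0.1377]
ee_rot: [-0.124, 0.992, 0.0, -0.0]
ft_force: [-0.4, 0.6, -0.9]
width: 0.752
grip_force: 0.0
```

```bash
python3 -c "
from h import *
go([.5235,.1697,.021],104)
snap('scene','s1')"
```

```text
t 2.1 p [0.5227 0.1713 0.1377] q [-0.56  0.35  0.16  1.99 -0.07  0.8   1.46] F [-0.4  0.6 -0.9] w 0.752 g 0.0
toolx [-0.969 -0.246  0.   ] y [-0.246  0.969  0.   ] z [-0. -0. -1.]
shift [-0.0014 -0.0059  0.389 ]
turn [ 0.     -0.0001  0.0012]
```

View pics/s1.png

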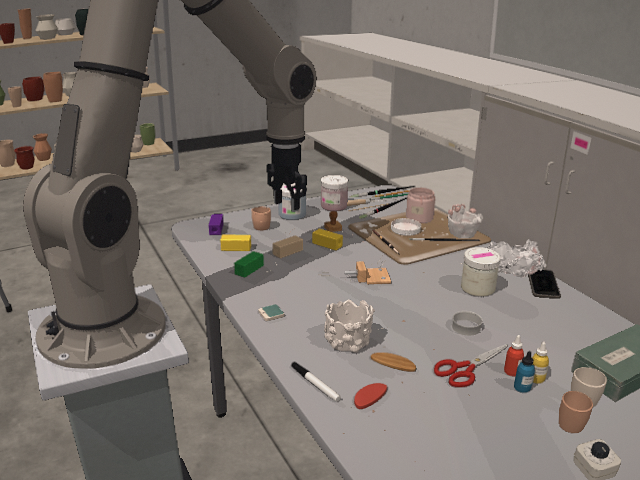

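The open fingers (287,200) are above the buff post (288,247), clear of its neighbours. Next I descend and close.

Call:
servo_tool --series '[{"x": -0.001, "y": -0.005, "z": 0.07, "wx": 0, "wy": 0, "wz": 0}, {"x": 0, "y": 0, "z": 0.08, "wx": 0, "wy": 0, "wz": 0}, {"x": 0, "y": 0, "z": 0.08, "wx": 0, "wy": 0, "wz": 0}, {"x": 0, "y": 0, "z": 0.07, "wx": 0, "wy": 0, "wz": 0}, {"x": 0, "y": 0, "z": 0.05, "wx": 0, "wy": 0, "wz": 0}, {"x": 0, "y": 0, "z": 0.037, "wx": 0, "wy": 0, "wz": 0}, {"x": 0, "y": 0, "z": 0, "wx": 0, "wy": 0, "wz": 0}]'

```text
clock: 2.85
eef_pos: [0.5229, 0.1699, 0.0206]
ee_rot: [-0.122, 0.993, -0.0, -0.001]
ft_force: [0.8, 0.1, 0.6]
width: 0.752
grip_force: 0.0
```

Call:
servo_tool --series '[{"x": 0, "y": 0, "z": 0, "wx": 0, "wy": 0, "wz": 0}, {"x": 0, "y": 0, "z": 0, "wx": 0, "wy": 0, "wz": 0}, {"x": 0, "y": 0, "z": 0, "wx": 0, "wy": 0, "wz": 0}, {"x": 0, "y": 0, "z": 0, "wx": 0, "wy": 0, "wz": 0}, {"x": 0, "y": 0, "z": 0, "wx": 0, "wy": 0, "wz": 0}, {"x": 0, "y": 0, "z": 0, "wx": 0, "wy": 0, "wz": 0}, {"x": 0, "y": 0, "z": 0, "wx": 0, "wy": 0, "wz": 0}, {"x": 0, "y": 0, "z": 0, "wx": 0, "wy": 0, "wz": 0}]' --jaw -1 --grip_force 80

```text
clock: 3.65
eef_pos: [0.5241, 0.1703, 0.0229]
ee_rot: [-0.122, 0.992, 0.0, 0.001]
ft_force: [-1.4, -0.5, 6.9]
width: 0.383
grip_force: 80.1
```

```bash
python3 -c "
from h import *
st()"
```

```text
t 3.65 p [0.5241 0.1703 0.0229] q [-0.53  0.53  0.12  2.05 -0.12  0.57  1.49] F [-1.4 -0.5  6.9] w 0.383 g 80.1
toolx [-0.97  -0.243 -0.002] y [-0.243  0.97   0.   ] z [ 0.001  0.001 -1.   ]
```

Gripped (width 33 mm). Lift and turn to the pin's heading.

Call:
servo_tool --series '[{"x": 0, "y": 0, "z": -0.05, "wx": 0, "wy": 0, "wz": 0}, {"x": 0, "y": 0, "z": -0.1, "wx": 0, "wy": 0, "wz": 0}, {"x": 0, "y": 0, "z": -0.05, "wx": 0, "wy": 0, "wz": 0}, {"x": 0, "y": 0, "z": 0, "wx": 0, "wy": 0, "wz": 0.04}, {"x": 0, "y": 0, "z": 0, "wx": 0, "wy": 0, "wz": 0.04}, {"x": 0, "y": 0, "z": 0, "wx": 0, "wy": 0, "wz": 0.04}, {"x": 0, "y": 0, "z": 0, "wx": 0, "wy": 0, "wz": 0.04}, {"x": 0, "y": 0, "z": 0, "wx": 0, "wy": 0, "wz": 0.04}, {"x": 0, "y": 0, "z": 0, "wx": 0, "wy": 0, "wz": 0}]'

```text
clock: 4.55
eef_pos: [0.5236, 0.1705, 0.083]
ee_rot: [0.191, 0.982, 0.0, 0.0]
ft_force: [-0.1, 0.9, -1.2]
width: 0.382
grip_force: 79.5
```

```bash
python3 -c "
from h import *
go([.5265,-.0016,.075],67.6)"
```

```text
t 4.55 p [0.5236 0.1705 0.083 ] q [-0.68  0.45  0.3   2.03 -0.2   0.69  0.94] F [-0.1  0.9 -1.2] w 0.382 g 79.5
toolx [-0.927  0.375 -0.001] y [0.375 0.927 0.001] z [ 0.001  0.001 -1.   ]
shift [-0.2241 -0.5281  0.0261]
turn [0.0003 0.0002 0.002 ]
```

Call:
servo_tool --series '[{"x": -0.032, "y": -0.0755, "z": 0.004, "wx": 0, "wy": 0, "wz": 0.002}, {"x": -0.032, "y": -0.0755, "z": 0.004, "wx": 0, "wy": 0, "wz": 0}, {"x": -0.032, "y": -0.0755, "z": 0.004, "wx": 0, "wy": 0, "wz": 0}, {"x": -0.032, "y": -0.0755, "z": 0.004, "wx": 0, "wy": 0, "wz": 0}, {"x": -0.032, "y": -0.0755, "z": 0.004, "wx": 0, "wy": 0, "wz": 0}, {"x": -0.032, "y": -0.0755, "z": 0.004, "wx": 0, "wy": 0, "wz": 0}, {"x": -0.032, "y": -0.0755, "z": 0.002, "wx": 0, "wy": 0, "wz": 0}, {"x": 0, "y": 0, "z": 0, "wx": 0, "wy": 0, "wz": 0}, {"x": 0, "y": 0, "z": 0, "wx": 0, "wy": 0, "wz": 0}]'

```text
clock: 5.45
eef_pos: [0.5259, -0.0023, 0.0746]
ee_rot: [0.192, 0.981, 0.0, 0.0]
ft_force: [-0.9, -0.3, -1.7]
width: 0.383
grip_force: 79.7
```

```bash
python3 -c "
from h import *
go([.5265,-.0016,.024],67.6)
im,d=snap('scene','s2'); snap('top','t2')
a=cv2.resize(im[210:330,260:420],None,fx=4,fy=4,interpolation=cv2.INTER_CUBIC);cv2.imwrite('pics/c2.png',a[:,:,::-1])"
```

```text
t 5.45 p [ 0.5259 -0.0023  0.0746] q [-0.38  0.43  0.32  2.09 -0.22  0.65  1.27] F [-0.9 -0.3 -1.7] w 0.383 g 79.7
toolx [-0.926  0.377 -0.   ] y [0.377 0.926 0.001] z [ 0.001  0.    -1.   ]
shift [-0.0008  0.0029  0.1688]
turn [0.0002 0.0001 0.0012]
```

View pics/c2.png

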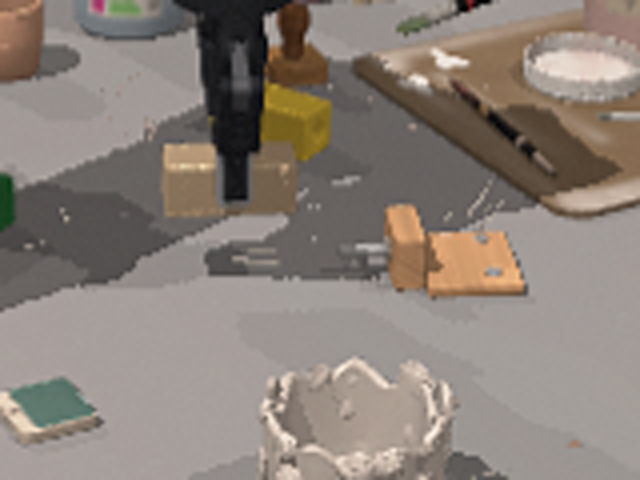

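The post is held level (crop 230,180) in front of the pin (crop tip 345,250). Lower it to 1 mm above the table, then advance.

Call:
servo_tool --series '[{"x": 0, "y": 0.003, "z": 0.06, "wx": 0, "wy": 0, "wz": 0.001}, {"x": 0, "y": 0, "z": 0.06, "wx": 0, "wy": 0, "wz": 0}, {"x": 0, "y": 0, "z": 0.03, "wx": 0, "wy": 0, "wz": 0}, {"x": 0, "y": 0, "z": 0.018, "wx": 0, "wy": 0, "wz": 0}, {"x": -0.02, "y": 0, "z": 0, "wx": 0, "wy": 0, "wz": 0}, {"x": -0.02, "y": 0, "z": 0, "wx": 0, "wy": 0, "wz": 0}, {"x": -0.02, "y": 0, "z": 0, "wx": 0, "wy": 0, "wz": 0}, {"x": 0, "y": 0, "z": 0, "wx": 0, "wy": 0, "wz": 0}, {"x": 0, "y": 0, "z": 0, "wx": 0, "wy": 0, "wz": 0}]'

```text
clock: 6.45
eef_pos: [0.5428, -0.0082, 0.0236]
ee_rot: [0.195, 0.981, -0.0, 0.0]
ft_force: [-0.2, -0.4, -1.9]
width: 0.387
grip_force: 79.8
```

Call:
servo_tool --series '[{"x": -0.01, "y": 0, "z": 0, "wx": 0, "wy": 0, "wz": 0}, {"x": -0.01, "y": 0, "z": 0, "wx": 0, "wy": 0, "wz": 0}, {"x": -0.01, "y": 0, "z": 0, "wx": 0, "wy": 0, "wz": 0}, {"x": 0, "y": 0, "z": 0, "wx": 0, "wy": 0, "wz": 0}]'

```text
clock: 6.85
eef_pos: [0.5514, -0.0118, 0.0236]
ee_rot: [0.195, 0.981, -0.0, 0.0]
ft_force: [0.2, 0.2, -1.1]
width: 0.381
grip_force: 79.8
```

```bash
python3 -c "
from h import *
p,R=st()
a=np.array([.925,-.38]);f=np.array([.6162,-.0385])
e=p[:2]-f; print('end to block',(-e@a-.04)*1e3,'lat',(e@[.38,.925])*1e3)"
```

```text
t 6.85 p [ 0.5514 -0.0118  0.0236] q [-0.32  0.55  0.28  2.05 -0.26  0.58  1.32] F [ 0.2  0.2 -1.1] w 0.381 g 79.8
toolx [-0.924  0.382 -0.   ] y [ 0.382  0.924 -0.   ] z [ 0. -0. -1.]
end to block 30.054645705157846 lat 0.10384244119074848
```

Call:
servo_tool --series '[{"x": -0.01, "y": 0, "z": 0, "wx": 0, "wy": 0, "wz": 0}, {"x": -0.01, "y": 0, "z": 0, "wx": 0, "wy": 0, "wz": 0}, {"x": 0, "y": 0, "z": 0, "wx": 0, "wy": 0, "wz": 0}, {"x": 0, "y": 0, "z": 0, "wx": 0, "wy": 0, "wz": 0}]'

```text
clock: 7.25
eef_pos: [0.5556, -0.0136, 0.0231]
ee_rot: [0.195, 0.981, -0.0, -0.001]
ft_force: [-4.9, 2.5, -2.9]
width: 0.384
grip_force: 79.6
```

Call:
servo_tool --series '[{"x": -0.006, "y": 0, "z": 0, "wx": 0, "wy": 0, "wz": 0}, {"x": -0.006, "y": 0, "z": 0, "wx": 0, "wy": 0, "wz": 0}, {"x": 0, "y": 0, "z": 0, "wx": 0, "wy": 0, "wz": 0}, {"x": 0, "y": 0, "z": 0, "wx": 0, "wy": 0, "wz": 0}]'

```text
clock: 7.65
eef_pos: [0.556, -0.0138, 0.023]
ee_rot: [0.194, 0.981, 0.0, -0.004]
ft_force: [-24.0, 9.8, 19.5]
width: 0.381
grip_force: 82.6
```

```bash
python3 -c "
from h import *
p,R=st()
a=np.array([.925,-.38]);f=np.array([.6162,-.0385])
e=p[:2]-f; print('end to block',(-e@a-.04)*1e3,'lat',(e@[.38,.925])*1e3)"
```

```text
t 7.65 p [ 0.556  -0.0138  0.023 ] q [-0.31  0.55  0.27  2.04 -0.26  0.59  1.33] F [-24.    9.8  19.5] w 0.381 g 82.6
toolx [-0.925  0.381  0.008] y [ 0.381  0.925 -0.001] z [-0.008  0.002 -1.   ]
end to block 25.044394857534048 lat 0.005332630566098605
```

Hard stop (26 N) after about 4-7 mm of entry, so this end is the dimple. I'll back off, lift, and turn the post half round.

Call:
servo_tool --series '[{"x": 0.04, "y": 0, "z": 0, "wx": 0, "wy": 0, "wz": 0}, {"x": 0.06, "y": 0, "z": 0, "wx": 0, "wy": 0, "wz": 0}, {"x": 0.06, "y": 0, "z": 0, "wx": 0, "wy": 0, "wz": 0}, {"x": 0.06, "y": 0, "z": -0.06, "wx": 0, "wy": 0, "wz": 0}, {"x": 0, "y": 0, "z": -0.1, "wx": 0, "wy": 0, "wz": 0}, {"x": 0, "y": 0, "z": -0.03, "wx": 0, "wy": 0, "wz": 0}, {"x": 0, "y": 0, "z": 0, "wx": 0, "wy": 0, "wz": 0}]'

```text
clock: 8.35
eef_pos: [0.5001, 0.0102, 0.0818]
ee_rot: [0.195, 0.981, 0.001, 0.002]
ft_force: [0.4, 0.9, -2.2]
width: 0.38
grip_force: 79.8
```

Call:
servo_tool --series '[{"x": 0, "y": 0, "z": 0, "wx": 0, "wy": 0, "wz": 0.045}, {"x": 0, "y": 0, "z": 0, "wx": 0, "wy": 0, "wz": 0.045}, {"x": 0, "y": 0, "z": 0, "wx": 0, "wy": 0, "wz": 0.045}, {"x": 0, "y": 0, "z": 0, "wx": 0, "wy": 0, "wz": 0.045}, {"x": 0, "y": 0, "z": 0, "wx": 0, "wy": 0, "wz": 0.045}, {"x": 0, "y": 0, "z": 0, "wx": 0, "wy": 0, "wz": 0.045}, {"x": 0, "y": 0, "z": 0, "wx": 0, "wy": 0, "wz": 0.045}, {"x": 0, "y": 0, "z": 0, "wx": 0, "wy": 0, "wz": 0.045}, {"x": 0, "y": 0, "z": 0, "wx": 0, "wy": 0, "wz": 0.045}, {"x": 0, "y": 0, "z": 0, "wx": 0, "wy": 0, "wz": 0.045}]'

```text
clock: 9.35
eef_pos: [0.4988, 0.0096, 0.0795]
ee_rot: [0.787, 0.617, -0.001, 0.0]
ft_force: [-0.2, -0.2, -1.2]
width: 0.381
grip_force: 79.7
```

Call:
servo_tool --series '[{"x": 0, "y": 0, "z": 0, "wx": 0, "wy": 0, "wz": 0.045}, {"x": 0, "y": 0, "z": 0, "wx": 0, "wy": 0, "wz": 0.045}, {"x": 0, "y": 0, "z": 0, "wx": 0, "wy": 0, "wz": 0.045}, {"x": 0, "y": 0, "z": 0, "wx": 0, "wy": 0, "wz": 0.045}, {"x": 0, "y": 0, "z": 0, "wx": 0, "wy": 0, "wz": 0.045}, {"x": 0, "y": 0, "z": 0, "wx": 0, "wy": 0, "wz": 0.045}, {"x": 0, "y": 0, "z": 0, "wx": 0, "wy": 0, "wz": 0.045}, {"x": 0, "y": 0, "z": 0, "wx": 0, "wy": 0, "wz": 0.045}, {"x": 0, "y": 0, "z": 0, "wx": 0, "wy": 0, "wz": 0.045}, {"x": 0, "y": 0, "z": 0, "wx": 0, "wy": 0, "wz": 0}]'

```text
clock: 10.35
eef_pos: [0.4987, 0.0095, 0.0795]
ee_rot: [1.0, 0.031, -0.001, 0.001]
ft_force: [0.5, -0.3, -0.5]
width: 0.385
grip_force: 79.7
```

```bash
python3 -c "
from h import *
go([.5265,-.0016,.08],247.6)"
```

```text
t 10.35 p [0.4987 0.0095 0.0795] q [-0.94  0.62  1.03  2.17 -0.77  0.78 -0.9 ] F [ 0.5 -0.3 -0.5] w 0.385 g 79.7
toolx [ 0.998  0.061 -0.001] y [ 0.061 -0.998  0.003] z [-0.001 -0.003 -1.   ]
shift [ 0.0902  0.0425 -0.0017]
turn [0.0009 0.0002 0.1439]
```

Call:
servo_tool --series '[{"x": 0, "y": 0, "z": 0, "wx": 0, "wy": 0, "wz": 0.04}, {"x": 0, "y": 0, "z": 0, "wx": 0, "wy": 0, "wz": 0.04}, {"x": 0, "y": 0, "z": 0, "wx": 0, "wy": 0, "wz": 0.04}, {"x": 0, "y": 0, "z": 0, "wx": 0, "wy": 0, "wz": 0.024}, {"x": 0, "y": 0, "z": 0, "wx": 0, "wy": 0, "wz": 0}, {"x": 0, "y": 0, "z": 0, "wx": 0, "wy": 0, "wz": 0}]'

```text
clock: 10.95
eef_pos: [0.4988, 0.0097, 0.0801]
ee_rot: [0.982, -0.191, -0.0, 0.001]
ft_force: [0.3, 0.0, -2.5]
width: 0.383
grip_force: 79.7
```

```bash
python3 -c "
from h import *
go([.5265,-.0016,.08],247.6)
snap('scene','s3')
im,d=snap('top','t3')
v,u=np.mgrid[0:480,0:640]
m=(d>0)&(u>300)&(u<420)&(v>180)&(v<300)
P=bydepth('top',np.c_[u[m],v[m]],d[m]);C=im[m].astype(int)
k=(P[:,2]>.075)&(P[:,2]<.105)&(C[:,0]>C[:,2]+15);print(k.sum())
if k.sum()>20:
  Q=P[k];a=np.array([.925,-.38]);b=np.array([.38,.925]);q=Q[:,:2]-[.6162,-.0385]
  print('z',np.percentile(Q[:,2],[5,50,95]),'along',np.percentile(q@a,[0,2,50,98,100])*1e3,'lat',np.percentile(q@b,[2,50,98])*1e3)"
```

```text
t 10.95 p [0.4988 0.0097 0.0801] q [-0.99  0.69  1.13  2.17 -0.88  0.85 -1.25] F [ 0.3  0.  -2.5] w 0.383 g 79.7
toolx [ 0.927 -0.374 -0.   ] y [-0.374 -0.927  0.001] z [-0.    -0.001 -1.   ]
shift [0.0997 0.0003 0.0005]
turn [0.0004 0.     0.0023]
0
```

Call:
servo_tool --series '[{"x": 0, "y": 0, "z": 0.06, "wx": 0, "wy": 0, "wz": 0.002}, {"x": 0, "y": 0, "z": 0.07, "wx": 0, "wy": 0, "wz": 0}, {"x": 0, "y": 0, "z": 0.04, "wx": 0, "wy": 0, "wz": 0}, {"x": 0, "y": 0, "z": 0.016, "wx": 0, "wy": 0, "wz": 0}, {"x": 0.05, "y": 0, "z": 0, "wx": 0, "wy": 0, "wz": 0}, {"x": 0.05, "y": 0, "z": 0, "wx": 0, "wy": 0, "wz": 0}, {"x": 0.03, "y": 0, "z": 0, "wx": 0, "wy": 0, "wz": 0}, {"x": 0.03, "y": 0, "z": 0, "wx": 0, "wy": 0, "wz": 0}, {"x": 0, "y": 0, "z": 0, "wx": 0, "wy": 0, "wz": 0}, {"x": 0, "y": 0, "z": 0, "wx": 0, "wy": 0, "wz": 0}]'

```text
clock: 12.05
eef_pos: [0.5428, -0.0085, 0.0247]
ee_rot: [0.981, -0.196, -0.0, 0.0]
ft_force: [0.1, 0.9, -1.8]
width: 0.384
grip_force: 79.8
```

```bash
cat >> h.py <<'E'
def rel():
    p,R=st(); a=np.array([.925,-.38]);f=np.array([.6162,-.0385]);e=p[:2]-f
    print('end to block',((-e@a-.04)*1e3).round(1),'lat',((e@[.38,.925])*1e3).round(1))
E
python3 -c "
from h import *
rel()"
```

```text
t 12.05 p [ 0.5428 -0.0085  0.0247] q [-0.81  0.78  0.96  2.1  -0.95  0.79 -1.2 ] F [ 0.1  0.9 -1.8] w 0.384 g 79.8
toolx [ 0.923 -0.385 -0.   ] y [-0.385 -0.923  0.   ] z [-0.  0. -1.]
end to block 39.3 lat -0.1
```

Call:
servo_tool --series '[{"x": 0.012, "y": 0, "z": 0, "wx": 0, "wy": 0, "wz": 0}, {"x": 0.012, "y": 0, "z": 0, "wx": 0, "wy": 0, "wz": 0}, {"x": 0.012, "y": 0, "z": 0, "wx": 0, "wy": 0, "wz": 0}, {"x": 0.012, "y": 0, "z": 0, "wx": 0, "wy": 0, "wz": 0}, {"x": 0, "y": 0, "z": 0, "wx": 0, "wy": 0, "wz": 0}]'

```text
clock: 12.55
eef_pos: [0.557, -0.0143, 0.0248]
ee_rot: [0.981, -0.196, 0.0, 0.0]
ft_force: [0.5, -0.6, -0.8]
width: 0.379
grip_force: 79.8
```

Call:
servo_tool --series '[{"x": 0.012, "y": 0, "z": 0, "wx": 0, "wy": 0, "wz": 0}, {"x": 0.012, "y": 0, "z": 0, "wx": 0, "wy": 0, "wz": 0}, {"x": 0, "y": 0, "z": 0, "wx": 0, "wy": 0, "wz": 0}]'

```text
clock: 12.85
eef_pos: [0.5636, -0.0171, 0.0248]
ee_rot: [0.981, -0.196, 0.0, 0.0]
ft_force: [-0.5, -0.2, -1.3]
width: 0.385
grip_force: 79.8
```

```bash
python3 -c "
from h import *
rel()"
```

```text
t 12.85 p [ 0.5636 -0.0171  0.0248] q [-0.78  0.81  0.96  2.05 -0.95  0.81 -1.2 ] F [-0.5 -0.2 -1.3] w 0.385 g 79.8
toolx [ 0.923 -0.385  0.   ] y [-0.385 -0.923  0.   ] z [ 0. -0. -1.]
end to block 16.8 lat -0.1
```

The post is going in freely, so this end is the socket. Continue to the floor.

Call:
servo_tool --series '[{"x": 0.012, "y": 0, "z": 0, "wx": 0, "wy": 0, "wz": 0}, {"x": 0.012, "y": 0, "z": 0, "wx": 0, "wy": 0, "wz": 0}, {"x": 0.008, "y": 0, "z": 0, "wx": 0, "wy": 0, "wz": 0}, {"x": 0, "y": 0, "z": 0, "wx": 0, "wy": 0, "wz": 0}, {"x": 0, "y": 0, "z": 0, "wx": 0, "wy": 0, "wz": 0}]'

```text
clock: 13.35
eef_pos: [0.572, -0.0205, 0.0247]
ee_rot: [0.981, -0.196, -0.0, 0.0]
ft_force: [-0.4, -1.1, -1.5]
width: 0.383
grip_force: 79.8
```

Call:
servo_tool --series '[{"x": 0.008, "y": 0, "z": 0, "wx": 0, "wy": 0, "wz": 0}, {"x": 0, "y": 0, "z": 0, "wx": 0, "wy": 0, "wz": 0}, {"x": 0, "y": 0, "z": 0, "wx": 0, "wy": 0, "wz": 0}]'

```text
clock: 13.65
eef_pos: [0.5742, -0.0214, 0.0247]
ee_rot: [0.981, -0.196, -0.0, 0.0]
ft_force: [-0.9, -0.6, -1.6]
width: 0.384
grip_force: 79.8
```

```bash
python3 -c "
from h import *
rel()"
```

```text
t 13.65 p [ 0.5742 -0.0214  0.0247] q [-0.76  0.82  0.96  2.02 -0.95  0.83 -1.2 ] F [-0.9 -0.6 -1.6] w 0.384 g 79.8
toolx [ 0.923 -0.385 -0.   ] y [-0.385 -0.923  0.   ] z [-0. -0. -1.]
end to block 5.3 lat -0.1
```

Call:
servo_tool --series '[{"x": 0.008, "y": 0, "z": 0, "wx": 0, "wy": 0, "wz": 0}, {"x": 0, "y": 0, "z": 0, "wx": 0, "wy": 0, "wz": 0}, {"x": 0, "y": 0, "z": 0, "wx": 0, "wy": 0, "wz": 0}]'

```text
clock: 13.95
eef_pos: [0.5761, -0.0222, 0.0246]
ee_rot: [0.981, -0.196, -0.0, -0.0]
ft_force: [-4.3, 2.6, -0.9]
width: 0.383
grip_force: 79.9
```

Call:
servo_tool --series '[{"x": 0.006, "y": 0, "z": 0, "wx": 0, "wy": 0, "wz": 0}, {"x": 0, "y": 0, "z": 0, "wx": 0, "wy": 0, "wz": 0}, {"x": 0, "y": 0, "z": 0, "wx": 0, "wy": 0, "wz": 0}]'

```text
clock: 14.25
eef_pos: [0.5765, -0.0223, 0.0243]
ee_rot: [0.981, -0.196, -0.002, -0.0]
ft_force: [-11.4, 4.2, 4.5]
width: 0.383
grip_force: 80.7
```

Floor reached: resistance rises with the end about 3 mm from the block, so roughly 28 mm deep. Next I draw off, lift, and turn the socket towards the robot so that the tilt is reachable for the wrist.

Call:
servo_tool --series '[{"x": -0.03, "y": 0, "z": 0, "wx": 0, "wy": 0, "wz": 0}, {"x": -0.06, "y": 0, "z": 0, "wx": 0, "wy": 0, "wz": 0}, {"x": -0.07, "y": 0, "z": 0, "wx": 0, "wy": 0, "wz": 0}, {"x": -0.07, "y": 0, "z": 0, "wx": 0, "wy": 0, "wz": 0}, {"x": -0.05, "y": 0, "z": -0.06, "wx": 0, "wy": 0, "wz": 0}, {"x": 0, "y": 0, "z": -0.12, "wx": 0, "wy": 0, "wz": 0}, {"x": 0, "y": 0, "z": -0.12, "wx": 0, "wy": 0, "wz": 0}, {"x": 0, "y": 0, "z": -0.12, "wx": 0, "wy": 0, "wz": 0}, {"x": 0, "y": 0, "z": -0.06, "wx": 0, "wy": 0, "wz": 0}, {"x": 0, "y": 0, "z": 0, "wx": 0, "wy": 0, "wz": 0}]'

```text
clock: 15.25
eef_pos: [0.5017, 0.0095, 0.1707]
ee_rot: [0.981, -0.196, 0.002, -0.001]
ft_force: [0.2, 0.6, -2.2]
width: 0.381
grip_force: 79.8
```

Call:
servo_tool --series '[{"x": 0, "y": 0, "z": 0, "wx": 0, "wy": 0, "wz": -0.0438}, {"x": 0, "y": 0, "z": 0, "wx": 0, "wy": 0, "wz": -0.0438}, {"x": 0, "y": 0, "z": 0, "wx": 0, "wy": 0, "wz": -0.0438}, {"x": 0, "y": 0, "z": 0, "wx": 0, "wy": 0, "wz": -0.0438}, {"x": 0, "y": 0, "z": 0, "wx": 0, "wy": 0, "wz": -0.0438}, {"x": 0, "y": 0, "z": 0, "wx": 0, "wy": 0, "wz": -0.0438}, {"x": 0, "y": 0, "z": 0, "wx": 0, "wy": 0, "wz": -0.0438}, {"x": 0, "y": 0, "z": 0, "wx": 0, "wy": 0, "wz": -0.0438}, {"x": 0, "y": 0, "z": 0, "wx": 0, "wy": 0, "wz": -0.0438}, {"x": 0, "y": 0, "z": 0, "wx": 0, "wy": 0, "wz": -0.0438}]'

```text
clock: 16.25
eef_pos: [0.5001, 0.0095, 0.168]
ee_rot: [0.881, 0.474, -0.0, -0.0]
ft_force: [-0.1, -0.2, -1.6]
width: 0.381
grip_force: 79.8
```

Call:
servo_tool --series '[{"x": 0, "y": 0, "z": 0, "wx": 0, "wy": 0, "wz": -0.0438}, {"x": 0, "y": 0, "z": 0, "wx": 0, "wy": 0, "wz": -0.0438}, {"x": 0, "y": 0, "z": 0, "wx": 0, "wy": 0, "wz": -0.0438}, {"x": 0, "y": 0, "z": 0, "wx": 0, "wy": 0, "wz": -0.0438}, {"x": 0, "y": 0, "z": 0, "wx": 0, "wy": 0, "wz": -0.0438}, {"x": 0, "y": 0, "z": 0, "wx": 0, "wy": 0, "wz": -0.0438}, {"x": 0, "y": 0, "z": 0, "wx": 0, "wy": 0, "wz": -0.0438}, {"x": 0, "y": 0, "z": 0, "wx": 0, "wy": 0, "wz": -0.0438}, {"x": 0, "y": 0, "z": 0, "wx": 0, "wy": 0, "wz": -0.0438}, {"x": 0, "y": 0, "z": 0, "wx": 0, "wy": 0, "wz": -0.0438}]'

```text
clock: 17.25
eef_pos: [0.5, 0.0095, 0.1679]
ee_rot: [0.38, 0.925, 0.0, -0.0]
ft_force: [1.0, 0.4, -2.4]
width: 0.381
grip_force: 79.8
```

```bash
python3 -c "
from h import *
go([.5,0,.2],90)"
```

```text
t 17.25 p [0.5    0.0095 0.1679] q [-0.66  0.26  0.6   2.1  -0.2   0.84  0.85] F [ 1.   0.4 -2.4] w 0.381 g 79.8
toolx [-0.712  0.702  0.001] y [ 0.702  0.712 -0.   ] z [-0.001  0.    -1.   ]
shift [-0.0221 -0.0227 -0.1069]
turn [ 1.000e-04 -2.000e-04 -2.479e-01]
```

Call:
servo_tool --series '[{"x": 0, "y": 0, "z": 0, "wx": 0, "wy": 0, "wz": -0.036}, {"x": 0, "y": 0, "z": 0, "wx": 0, "wy": 0, "wz": -0.036}, {"x": 0, "y": 0, "z": 0, "wx": 0, "wy": 0, "wz": -0.036}, {"x": 0, "y": 0, "z": 0, "wx": 0, "wy": 0, "wz": -0.036}, {"x": 0, "y": 0, "z": 0, "wx": 0, "wy": 0, "wz": -0.036}, {"x": 0, "y": 0, "z": 0, "wx": 0, "wy": 0, "wz": -0.036}, {"x": 0, "y": 0, "z": 0, "wx": 0, "wy": 0, "wz": -0.03}, {"x": 0, "y": 0, "z": 0, "wx": 0, "wy": 0, "wz": 0}]'

```text
clock: 18.05
eef_pos: [0.5001, 0.0094, 0.168]
ee_rot: [0.005, 1.0, 0.0, -0.0]
ft_force: [0.4, 0.0, -1.8]
width: 0.383
grip_force: 79.8
```

```bash
python3 -c "
from h import *
go([.5,0,.2],90)"
```

```text
t 18.05 p [0.5001 0.0094 0.168 ] q [-0.53  0.25  0.44  2.09 -0.14  0.83  1.56] F [ 0.4  0.  -1.8] w 0.383 g 79.8
toolx [-1.     0.01   0.001] y [0.01  1.    0.001] z [-0.001  0.001 -1.   ]
shift [-0.     -0.0313 -0.1066]
turn [ 0.0002 -0.0002 -0.0032]
```

Call:
servo_tool --series '[{"x": 0.05, "y": 0, "z": 0, "wx": 0, "wy": 0.04, "wz": 0}, {"x": 0.05, "y": 0, "z": 0, "wx": 0, "wy": 0.04, "wz": 0}, {"x": 0.05, "y": 0, "z": 0, "wx": 0, "wy": 0.04, "wz": 0}, {"x": 0.05, "y": 0, "z": 0, "wx": 0, "wy": 0.04, "wz": 0}, {"x": 0.05, "y": 0, "z": 0, "wx": 0, "wy": 0.04, "wz": 0}, {"x": 0.05, "y": 0, "z": 0, "wx": 0, "wy": 0.04, "wz": 0}]'

```text
clock: 18.65
eef_pos: [0.4166, 0.0106, 0.1958]
ee_rot: [0.007, 0.929, 0.002, -0.37]
ft_force: [-1.4, 0.4, -1.6]
width: 0.38
grip_force: 79.8
```

```bash
python3 -c "
from h import *
go([.4,0,.22],R1=np.array([[0,0,-1],[0,1,0],[1,0,0.]]))"
```

```text
t 18.65 p [0.4166 0.0106 0.1958] q [-0.42  0.55  0.42  1.82 -0.21  1.59  1.66] F [-1.4  0.4 -1.6] w 0.38 g 79.8
toolx [-0.726  0.011  0.688] y [ 0.014  1.    -0.001] z [-0.688  0.009 -0.726]
shift [ 0.0953 -0.0363 -0.0207]
turn [ 0.0041  0.2585 -0.0023]
```

Call:
servo_tool --series '[{"x": 0.03, "y": -0.005, "z": 0.015, "wx": 0, "wy": 0.04, "wz": 0}, {"x": 0.03, "y": -0.005, "z": 0.015, "wx": 0, "wy": 0.04, "wz": 0}, {"x": 0.03, "y": -0.005, "z": 0.02, "wx": 0, "wy": 0.04, "wz": 0}, {"x": 0.02, "y": -0.005, "z": 0.025, "wx": 0, "wy": 0.04, "wz": 0}]'

```text
clock: 19.05
eef_pos: [0.3788, 0.0049, 0.2091]
ee_rot: [0.006, 0.808, 0.003, -0.589]
ft_force: [-0.8, 0.0, -2.1]
width: 0.389
grip_force: 79.9
```

```bash
python3 -c "
from h import *
go([.35,0,.23],R1=np.array([[0,0,-1],[0,1,0],[1,0,0.]]))"
```

```text
t 19.05 p [0.3788 0.0049 0.2091] q [-0.36  0.78  0.38  1.74 -0.18  1.94  1.73] F [-0.8  0.  -2.1] w 0.389 g 79.9
toolx [-0.305  0.006  0.952] y [ 0.013  1.    -0.002] z [-0.952  0.012 -0.305]
shift [ 0.0955 -0.0179  0.07  ]
turn [ 0.0041  0.0987 -0.0014]
```

Call:
servo_tool --series '[{"x": 0.02, "y": -0.004, "z": 0.02, "wx": 0, "wy": 0.033, "wz": 0}, {"x": 0.02, "y": -0.004, "z": 0.03, "wx": 0, "wy": 0.033, "wz": 0}, {"x": 0.02, "y": -0.004, "z": 0.03, "wx": 0, "wy": 0.033, "wz": 0}, {"x": 0, "y": 0, "z": 0, "wx": 0, "wy": 0, "wz": 0}, {"x": 0, "y": 0, "z": 0, "wx": 0, "wy": 0, "wz": 0}, {"x": 0, "y": 0, "z": 0, "wx": 0, "wy": 0, "wz": 0}]'

```text
clock: 19.65
eef_pos: [0.3493, 0.0029, 0.2094]
ee_rot: [0.008, 0.733, 0.005, -0.68]
ft_force: [0.6, 0.3, -1.8]
width: 0.383
grip_force: 79.9
```

```bash
python3 -c "
from h import *
go([.35,0,.2],R1=np.array([[0,0,-1],[0,1,0],[1,0,0.]]))
im,d=snap('scene','s4');snap('top','t4')"
```

```text
t 19.65 p [0.3493 0.0029 0.2094] q [-0.12  0.84  0.04  1.75 -0.13  2.04  1.53] F [ 0.6  0.3 -1.8] w 0.383 g 79.9
toolx [-0.075  0.005  0.997] y [ 0.018  1.    -0.004] z [-0.997  0.017 -0.075]
shift [-0.0314 -0.0095 -0.    ]
turn [ 0.0056  0.0239 -0.0015]
```

View pics/s4.png

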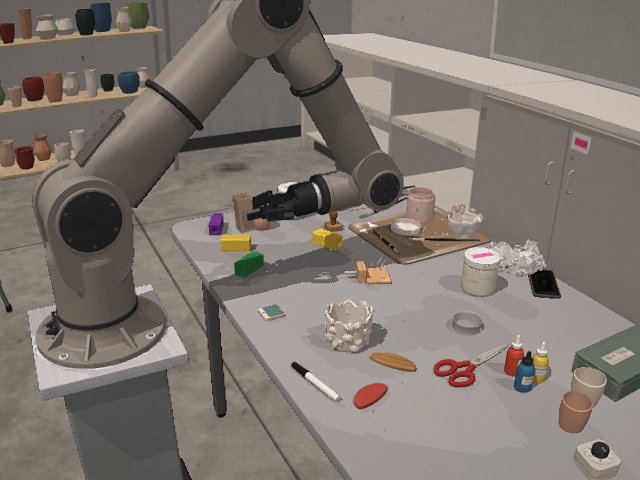

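The post is upright in the fingers at (243,212), with the arm and wrist clear of everything. I'll lower it about 15 mm and check the socket in the top camera's depth.

Call:
servo_tool --series '[{"x": -0.025, "y": 0, "z": 0, "wx": 0, "wy": 0, "wz": 0}, {"x": -0.025, "y": 0, "z": 0, "wx": 0, "wy": 0, "wz": 0}, {"x": 0, "y": 0, "z": 0, "wx": 0, "wy": 0, "wz": 0}, {"x": 0, "y": 0, "z": 0, "wx": 0, "wy": 0, "wz": 0}, {"x": 0, "y": 0, "z": 0, "wx": 0, "wy": 0, "wz": 0}, {"x": 0, "y": 0, "z": 0, "wx": 0, "wy": 0, "wz": 0}, {"x": 0, "y": 0, "z": 0, "wx": 0, "wy": 0, "wz": 0}, {"x": 0, "y": 0, "z": 0, "wx": 0, "wy": 0, "wz": 0}]'

```text
clock: 20.55
eef_pos: [0.3498, 0.0029, 0.1944]
ee_rot: [0.007, 0.732, 0.005, -0.681]
ft_force: [-0.3, -0.3, -1.8]
width: 0.386
grip_force: 79.9
```

```bash
python3 -c "
from h import *
p,R=st(); print(abs(r.state()['joint_vel']).max())
im,d=snap('top','t5')
v,u=np.mgrid[0:480,0:640];m=d>0
P=bydepth('top',np.c_[u[m],v[m]],d[m])
k=(abs(P[:,0]-p[0])<.03)&(abs(P[:,1]-p[1])<.022)&(P[:,2]>.15)
Z=P[k];top=np.percentile(Z[:,2],90);print('top z',top)
uv=np.c_[u[m],v[m]][k];a,b=uv.min(0),uv.max(0)+1
for row in range(a[1],b[1]):print(((bydepth('top',np.c_[np.arange(a[0],b[0]),np.full(b[0]-a[0],row)],d[row,a[0]:b[0]])[:,2])*1e3).astype(int))
def box(x0,x1,y0,y1):
    m=(u>=x0)&(u<x1)&(v>=y0)&(v<y1)&(d>0);P=bydepth('top',np.c_[u[m],v[m]],d[m]);k=P[:,2]>.02;return P[k].min(0).round(3),P[k].max(0).round(3)
for b in ((220,250,172,202),(172,208,250,282),(432,492,258,312)):print(box(*b))
"
```

```text
t 20.55 p [0.3498 0.0029 0.1944] q [-0.11  0.86  0.03  1.75 -0.12  2.03  1.53] F [-0.3 -0.3 -1.8] w 0.386 g 79.9
toolx [-0.073  0.003  0.997] y [ 0.017  1.    -0.002] z [-0.997  0.017 -0.073]
0.0022480886773825126
top z 0.6787780606931841
[ 690  690  690  690 1087  690  691  691  690  689  689  690  690  689
  689  689  688  688  689  689  690  689  689  689  688  689  688  689
  689  688  688  687  687  688  687  688  687  686  686  686  687  686
  685  685  686  685  686  685  684  685  684  685  683  684]
[ 689  688  690  690  688  689  689  688  690  688  690  690  688  690
  687  688  686  688  688  687  687  688  687  687  687  686  688 1087
  686  685  687  686  686  685  685  685  685  686  685  686  685  683
  684  685  685  684  683  682  683  682  683  683  683  682]
[688 690 688 689 689 688 688 688 688 688 687 688 688 688 686 686 687 686
 685 686 686 686 684 685 686 685 685 685 686 686 684 685 683 684 684 685
 684 684 682 682 683 682 683 681 681 680 682 680 681 680 681 681 679 680]
[688 688 686 686 686 687 687 688 689 686 687 687 685 685 686 687 683 684
 685 685 683 684 6
[... 9847 characters left out ...]
609 608 605 602]
[ 637  637  635  637  638  636  639  636  637  638  637  637  638  638
  638  639  639  638  638  637  637  637  638  637 1087  635  636  636
  634  633  633  633  632  632  629  629  629  628  626  626  624  622
  622  620  619  616  616  614  613  610  607  606  603  600]
[634 634 637 637 636 637 637 636 638 638 638 637 639 637 637 637 637 637
 637 636 637 636 635 635 634 634 633 633 632 631 631 631 629 631 628 626
 627 625 625 624 622 620 620 617 616 615 614 612 610 609 606 604 600 598]
(array([0.69 , 0.238, 0.02 ]), array([0.721, 0.271, 0.059]))
(array([0.496, 0.323, 0.02 ]), array([0.548, 0.379, 0.061]))
(array([ 0.412, -0.319,  0.02 ]), array([ 0.511, -0.218,  0.083]))
```

The upper arm hides the post from the top camera, but the scene view shows it upright. The pin went fully into this end, which the tool now holds up, with the lower end at about 0.154 m. Everything is still and the bystanders have not moved, so I'm handing in.

```bash
python3 -c "
from station import r
print(r.job_done())"
```

```text
the job is handed in; nothing more can be done
None
```

I handed the job in with the socket found on the pin (seated to its floor, about 28 mm) and the post held still, socket up, about 4° off vertical. By the tool pose its lower end is about 15 cm above the table. The pot, cup and stamp did not move, and no verdict came back.

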